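# Open the sausage filler for refilling

### The job

Open the hand-cranked sausage filler so that its tube can be refilled. Wind the crank on top anticlockwise (seen from above) until the drag suddenly drops away, which tells you that the piston's seals have come up out of the tube; stop there, within a turn of it going light, before the piston is wound up hard under the head. Then swing the head aside to the left, all the way to its stop, by its front lever, and let go; leave the seasoning jars around it standing where they are.

Things in the scene. Friction and masses are not known exactly. Their poses are not given: they have to be found in the camera images.
- filler: bench sausage filler of steel and bare aluminium, fixed to the worktop: foot 200 x 150 mm, 20 mm high; round column behind; outlet horn low in front, ending 142 mm ahead of the tube's axis, at most 65 mm up. Origin: on the tube's axis at worktop height. x points from the tube back to the column, y to the left seen from the robot, z up
- tube_rim (a point): centre of the tube's mouth, 108 mm up; the open steel tube is 76 mm across, 81 mm at its rolled rim. Above it is the head, an aluminium arm up to 56 mm wide from the column to over the tube, underside 158 mm and top 184 mm up; the crank lies on top of it, its arm at 191 to 199 mm
- column_axis (a point): point on the vertical axis of the column, 80 mm behind the tube's axis, 158 mm up; the head swings about this axis
- head (a joint): swing of the head about the column, rad: 0 = over the tube (a stop), grows as its front goes to the left (clockwise seen from above), other stop at 1.25. Stiff: about 0.8 N m, 4 N at the lever's grip; stays where it is left. While the piston is down in the tube the tube's wall blocks it
- lever_grip (a point): middle of the black grip, 46 mm long and 23 mm thick, on the end of the level bar (12 mm thick) sticking out of the head's front; 202 mm from the column's axis, 122 mm ahead of the crank's axis, 171 mm up; the grip ends 18 mm further out. It may be pushed from its side; it swings with the head
- crank_hub (a point): centre of the top of the crank's hub, on the crank's vertical axis, 202 mm up. The threaded rod (15 mm thick) rises through it, to 6 mm above it with the piston fully down and 64 mm above it at most
- crank_knob (a point): middle of the upright black hand knob on the crank's end, 25 mm thick, from 199 to 246 mm up, 70 mm from the crank's axis; this point is 222 mm up. The knob spins freely on its pin, so it may be pushed round by its side. It takes about 7 N at the knob to wind while the seals drag, about 1 N once they are out; the crank keeps its height and stays where it is left
- crank (a joint): angle of the crank in the head, rad, over several turns; grows anticlockwise seen from above, which raises the piston by 10 mm a turn
- piston (a joint): height of the piston above its lowest position, m; 0.014 to 0.029 at the start (1.3 to 2.8 turns to go). At 0.040 its foot is level with the tube's rim, the drag ends at about 0.042, the piston jams up against the head at 0.058
- pepper_mill: dark wooden pepper mill, 58 mm across, 170 mm tall, standing loose to the right; origin at the centre of its foot
- salt_shaker: glass salt shaker with a grey top, 44 mm across, 90 mm tall, standing loose to the right; origin at the centre of its foot
- spice_1: glass spice jar with a mustard-coloured cap, 42 mm across, 106 mm tall, standing loose to the right; origin at the centre of its foot
- spice_2: glass spice jar with a black cap, 40 mm across, 105 mm tall, standing loose to the left; origin at the centre of its foot
- spice_3: glass spice jar with a red cap, 44 mm across, 105 mm tall, standing loose to the left; origin at the centre of its foot

How it is judged:
By the outcome, as a careful person would: the job done as asked, in the order asked, and still so for the second after the job is handed in, with the robot touching nothing.
It also fails if it takes over 67 s, if anything falls off the work surface, if the arm or the gripper's body presses on something with over 40 N, if the wrist force passes 120 N, or if a joint passes its speed limit or range.

### The arm

A 6-joint arm with a two-finger parallel gripper is mounted at the origin on a cart in front of the work surface, level with it; the furniture and walls round the work are solid. World frame = base frame: x ahead of the robot, y to its left, z up, the work surface at z = 0. Lengths are in m, angles in rad, forces in N, time in s.
With the tool pointing down it reaches from about 0.275 to 0.825 m from the base axis. Payload 4.9 kg.
Tool frame: the origin (TCP) lies on the centre line of the jaws, within the pads' length; the fingertips stand 22 mm ahead of it and the grasp point (between the pads) lies 3 mm ahead of it; z points along the fingers, y is the line along which they close (so a half turn about z gives the same grasp; the last joint's range is limited). The gripper opens to 85 mm and grips with 20 to 120 N. Pads are 22 mm wide; open, the fingers measure 114 mm over their backs; the gripper's body (76 mm by 85 mm) begins 54 mm behind the grasp point. The pads swing forward as they close: fully open they stand 13 mm farther back than shut.
Start: joints at [1, 0.326, -0.193, 1.052, 0, 1.437], TCP at [0.233, 0.498, 0.253] pointing down, gripper open.
Joint ranges: [-2.65, 2.65], [-0.97, 1.79], [-1.3, 1.35], [-1.93, 2.1], [-1.47, 1.37], [-3.14, 3.14]. Speed limits (rad/s): [2.57, 2.57, 3.14, 3.14, 3.14, 3.14].

### API

Orientations are given as a 3x3 rotation matrix whose columns are the frame's x, y, z axes.
In Python, from station import sensors, vision, finish_job gives the robot as it stands.
- The arm moves only by the tool carry_out, never from a script. Its argument "targets" is a list of rows, each a list of 6 numbers: the shift along the world's x, y, z each as a share of 0.3 m, from -1 to 1, then the turn, a rotation vector about the world's x, y, z each as a share of 2 pi rad, from -1 to 1. A call has 1 to 12 rows; each row shifts and turns the commanded pose from where the row before left it; what a row does not reach is not made up. A row lasts 1/12 s, in which the tool goes at most 41.7 mm and 7.16 degrees, less where a joint would pass 70% of its speed; a pose out of reach is approached as far as the arm can. A call with a number of a shift or a turn outside -1 to 1 is refused whole. A call with a gripper value outside its range is refused whole. "claw" is the opening, from 0 (shut) to 1 (fully open), set as the call begins (left out, the last holds). The fingers move at their own pace and stop on an object; "newtons" is the grip in N (left out, the last holds). Time passes only in rows, so rows that do not move let the fingers close. It gives the time, the measured TCP pose, the force, the opening and the grip force at its end, in the units of the state.
- sensors.state(): the state, without advancing time (a new reading comes with each control period).
- vision.read_camera(name): name is "side" or "top"; returns the picture (384x512x3 uint8, blue, green, red); there is no depth.
- vision.calibration(name): a dict with "camera_matrix" (3x3 intrinsics, pixels), "R" (3x3) and "t" (3): a world point X has camera coordinates R X + t. Camera axes: x right, y down, z forward; pixel columns grow to the right and rows downward; lengths in m; the calibration is good to about 2 mm. A picture is of the moment at which its call begins. calibration takes no time and is no camera call.
- finish_job(): hands the job in; it is judged then, once.
The state is a dict: "time": time; "qpos": joint angles; "joint_velocities": joint speeds; "tau": joint torques, N m; "tcp_pos": TCP position; "eef_rot": TCP orientation; "wrist_force": force on the tool from outside, world axes, zero at the start; "torque": the same for the moment, N m; "opening": opening from 0.0 (shut) to 1.0 (fully open); "grip_force": force on a finger pad.
Only numpy, scipy, OpenCV 4.12 (cv2) and the standard library are available. Lean on these libraries where they do the work, as an engineer would, in place of code of your own. Each camera call takes 0.05 s, during which the arm holds its last target. There are 200 camera calls.

## Working session

There is one attempt and no reset: what is moved stays moved. The work goes in short steps, Python scripts to look and compute and a tool call to move; the robot and the scene stay as the last step left them, time stands still between calls to the robot, and variables do not carry over. Pictures are saved under pics/ and viewed, at most 10 in all, crops included, and the job is handed in when it is done.

Besides the shell and the picture viewer there is one more tool, called after "Call:" by a JSON object that holds its "op" and its "data", one argument or row to a line. carry_out: Moves the arm, as the interface text tells. Its arguments: {"type":"object","properties":{"targets":{"type":"array"},"claw":{"type":"number"},"newtons":{"type":"number"}},"required":["targets"]}

```bash
mkdir -p pics
python3 - <<'E'
from station import sensors, vision
import cv2, numpy as np
for n in ("top","side"):
    im=vision.read_camera(n); cv2.imwrite(f"pics/{n}0.png",im)
    c=vision.calibration(n); R=np.array(c["R"]);print(n,np.round(c["camera_matrix"],1).tolist(),np.round(R,3).tolist(),"cam",np.round(-R.T@np.array(c["t"]),3))
s=sensors.state();print(s["time"],s["tcp_pos"],np.round(s["eef_rot"],3).tolist(),s["opening"])
a=[cv2.imread(f"pics/{n}0.png") for n in("top","side")]
E
```

```text
top [[398.9, 0.0, 252.0], [0.0, 398.9, 181.1], [0.0, 0.0, 1.0]] [[0.02, -1.0, -0.012], [-0.986, -0.018, -0.163], [0.163, 0.015, -0.987]] cam [ 0.368 -0.025  1.357]
side [[346.7, 0.0, 249.3], [0.0, 346.7, 193.3], [0.0, 0.0, 1.0]] [[0.792, 0.611, -0.008], [0.39, -0.514, -0.764], [-0.471, 0.602, -0.645]] cam [ 1.015 -0.594  0.742]
0.1 [0.23239861 0.49793367 0.25259577] [[-0.906, 0.423, -0.001], [0.423, 0.906, -0.001], [0.0, -0.002, -1.0]] 0.999707960519164
```

View pics/top0.png

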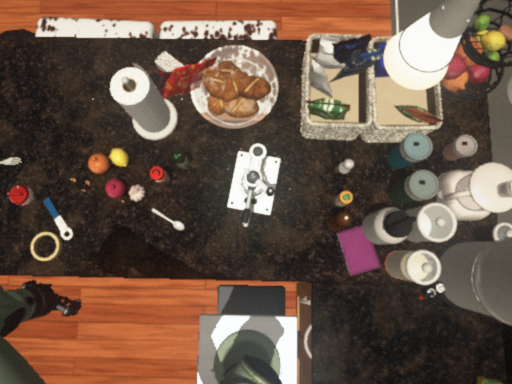

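View pics/side0.png

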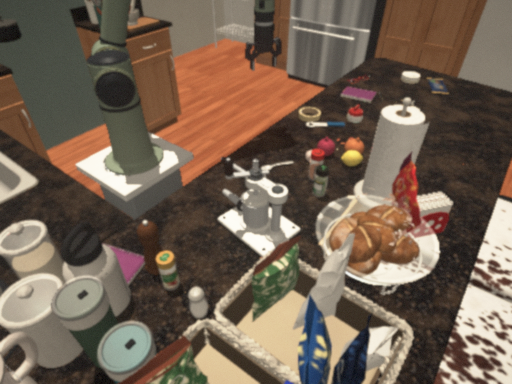

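The top view shows the filler near (255,185): head and grip run toward (247,222), and the column is near (260,150). A black blob at about (270,190) may be the knob. The jars stand left at (157,174) and (180,158), and right at (345,165), (345,197) and (342,217). I'll zoom in on both views.

Run:
```python
import cv2,numpy as np
t=cv2.imread("pics/top0.png")[135:240,215:315]; s=cv2.imread("pics/side0.png")[145:260,205:315]
a=cv2.resize(t,(400,420),interpolation=cv2.INTER_CUBIC);b=cv2.resize(s,(400,420),interpolation=cv2.INTER_CUBIC)
cv2.imwrite("pics/z0.png",np.hstack([a,b]))
```

```text
(no output)
```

View pics/z0.png

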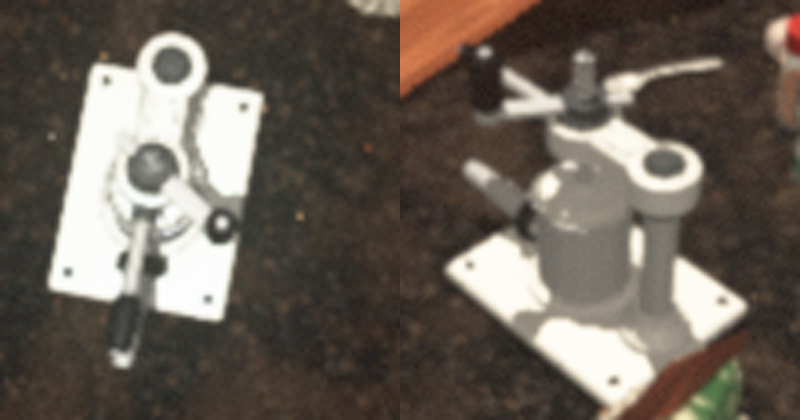

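Zoomed in: hub and rod top at about top px (253,176), knob at (270,191.5), column cap at (258,151) and grip at (246,216). In the side view the rod top is at (255.3,160), the knob middle at (228.4,167) and the column cap at (278,189.5).

```bash
cat > h.py <<'E'
import numpy as np
from station import vision
C={n:{k:np.array(v) for k,v in vision.calibration(n).items() if k in("camera_matrix","R","t")} for n in("top","side")}
def ray(n,p):
    c=C[n]; d=c["R"].T@np.linalg.inv(c["camera_matrix"])@np.array([p[0],p[1],1.]); return -c["R"].T@c["t"],d
def onz(n,p,z):
    o,d=ray(n,p); return o+d*(z-o[2])/d[2]
def tri(p,q):
    (o,d),(e,f)=ray("top",p),ray("side",q)
    k=np.linalg.lstsq(np.c_[d,-f],e-o,rcond=None)[0]; a,b=o+k[0]*d,e+k[1]*f
    return (a+b)/2,np.linalg.norm(a-b)
def pix(n,X):
    c=C[n]; v=c["camera_matrix"]@(c["R"]@np.array(X)+c["t"]); return v[:2]/v[2]
E
python3 - <<'E'
from h import *
np.set_printoptions(precision=4,suppress=True)
print("rodtop",tri((253,176.2),(255.3,160)))
print("knob",tri((270.3,191.3),(228.4,166.5)),onz("top",(270.3,191.3),.24))
print("col",tri((258,151.2),(277.9,189.4)),onz("top",(258,151.2),.186))
print("grip",onz("top",(246,216),.171))
cs=[onz("top",(215+u/4,135+v/4),.02) for u,v in((95,65),(265,92),(220,320),(50,290))]
m=np.mean(cs,0);print("foot",m,[np.linalg.norm(cs[i]-cs[i-1]) for i in range(4)])
for i in((0,3),(1,2)):
    d=cs[i[0]]-cs[i[1]];print(np.degrees(np.arctan2(d[1],d[0])))
for n,p,z in(("s3",(157,173),.105),("s2",(180,157),.105),("salt",(347,164),.09),("s1",(345,197),.106),("mill",(342,216),.17)):print(n,onz("top",p,z))
E
```

```text
rodtop (array([ 0.5713, -0.0073,  0.2315]), np.float64(0.008444010956562541))
knob (array([ 0.5277, -0.0594,  0.2226]), np.float64(0.0032368174168806688)) [ 0.5242 -0.06    0.24  ]
col (array([ 0.6553, -0.0215,  0.1851]), np.float64(0.005198211898464981)) [ 0.653  -0.0231  0.186 ]
grip [0.4584 0.0091 0.171 ]
foot [ 0.5837 -0.0126  0.02  ] [np.float64(0.19754210761879334), np.float64(0.147874848843377), np.float64(0.19931335101121186), np.float64(0.14494670798023826)]
-9.602162373227506
-10.435279893940683
s3 [0.5956 0.2991 0.105 ]
s2 [0.6493 0.2279 0.105 ]
salt [ 0.6387 -0.3115  0.09  ]
s1 [ 0.529  -0.2996  0.106 ]
mill [ 0.4639 -0.2756  0.17  ]
```

Call:
{"op": "carry_out", "data": {
  "targets": [
    [0.03,-0.05,0.06,0,0,0],
    [0.05,-0.09,0.06,0,0,0],
    [0.05,-0.1,0.06,0,0,0],
    [0.05,-0.1,0.05,0,0,0],
    [0.05,-0.1,0,0,0,0],
    [0.05,-0.1,0,0,0,0],
    [0.05,-0.1,0,0,0,0],
    [0.05,-0.1,0,0,0,0],
    [0.05,-0.1,0,0,0,0],
    [0.05,-0.1,0,0,0,0],
    [0.05,-0.1,0,0,0,0],
    [0.05,-0.1,0,0,0,0]
  ],
  "claw": 0.6,
  "newtons": 50
}}

```text
time: 1.1
tcp_pos: [0.4068, 0.1548, 0.3221]
eef_rot: [[-0.906, 0.423, -0.0], [0.423, 0.906, -0.0], [0.0, -0.0, -1.0]]
wrist_force: [1.0, 1.3, 0.1]
opening: 0.6
grip_force: 0.0
```

Call:
{"op": "carry_out", "data": {
  "targets": [
    [0.05,-0.1,0,0,0,0],
    [0.05,-0.1,0,0,0,0],
    [0.05,-0.1,0,0,0,0],
    [0.05,-0.1,0,0,0,0],
    [0.05,-0.1,0,0,0,0],
    [0.05,-0.08,0,0,0,0],
    [0.05,-0.08,0,0,0,0],
    [0.035,-0.04,0,0,0,0],
    [0.01,-0.01,0,0,0,0],
    [0,0,0,0,0,0]
  ]
}}

```text
time: 1.93
tcp_pos: [0.5254, -0.0573, 0.3215]
eef_rot: [[-0.905, 0.424, -0.001], [0.424, 0.905, 0.0], [0.001, -0.0, -1.0]]
wrist_force: [0.0, 0.3, -0.1]
opening: 0.6
grip_force: 0.0
```

Run:
```python
from h import *
import cv2
from station import sensors
s=sensors.state();print(s["tcp_pos"],s["qpos"],s["time"])
t=vision.read_camera("top")[135:240,205:315]; q=vision.read_camera("side")[105:260,185:315]
cv2.imwrite("pics/z1.png",np.hstack([cv2.resize(t,(400,382),interpolation=3),cv2.resize(q[:124],(400,382),interpolation=3)]))
```

```text
[ 0.52535035 -0.05732457  0.32152938] [-2.48509309e-01  2.50703728e-01 -1.21037728e-01  1.20036531e+00
  1.82012137e-04  1.89865529e-01] 1.9333
```

View pics/z1.png

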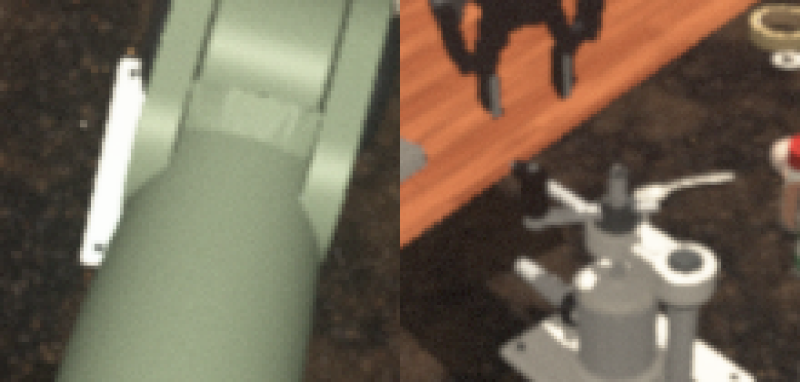

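The arm hides the filler in the top view. In the side crop the fingers' midpoint (crop x≈527) is directly above the knob (crop x≈530). I'll descend and close.

Call:
{"op": "carry_out", "data": {
  "targets": [
    [0,-0.007,-0.05,0,0,0],
    [0,0,-0.05,0,0,0],
    [0,0,-0.05,0,0,0],
    [0,0,-0.05,0,0,0],
    [0,0,-0.04,0,0,0],
    [0,0,-0.03,0,0,0],
    [0,0,-0.02,0,0,0],
    [0,0,-0.01,0,0,0],
    [0,0,0,0,0,0]
  ]
}}

```text
time: 2.78
tcp_pos: [0.5248, -0.0582, 0.2321]
eef_rot: [[-0.906, 0.422, -0.001], [0.422, 0.906, 0.0], [0.001, -0.0, -1.0]]
wrist_force: [-0.6, 0.7, 0.8]
opening: 0.6
grip_force: 0.0
```

Call:
{"op": "carry_out", "data": {
  "targets": [
    [0,0,0,0,0,0],
    [0,0,0,0,0,0],
    [0,0,0,0,0,0],
    [0,0,0,0,0,0],
    [0,0,0,0,0,0],
    [0,0,0,0,0,0]
  ],
  "claw": 0.0,
  "newtons": 40
}}

```text
time: 3.28
tcp_pos: [0.526, -0.0586, 0.2331]
eef_rot: [[-0.906, 0.423, 0.002], [0.423, 0.906, 0.0], [-0.002, 0.001, -1.0]]
wrist_force: [1.6, 3.4, 4.9]
opening: 0.271
grip_force: 39.4
```

Run:
```python
from h import *
import cv2
q=vision.read_camera("side")[105:225,185:315]
cv2.imwrite("pics/z2.png",cv2.resize(q,(520,480),interpolation=3))
```

```text
(no output)
```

View pics/z2.png

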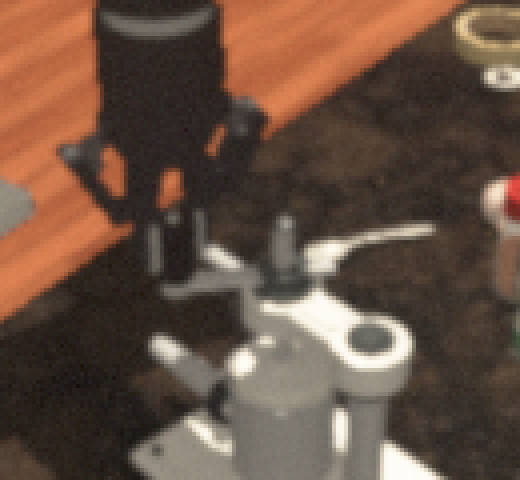

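The fingers hold the knob (opening 23 mm, side crop knob at about (175,245)). Next I'll compute the circle steps.

Run:
```python
import numpy as np
a=np.radians(-133+15*np.arange(25)); p=np.c_[np.cos(a),np.sin(a)]*.0697/.3
d=np.diff(np.round(p,3),axis=0)
for i,r in enumerate(d): print(i,-133+15*i,np.round(r,3).tolist())
```

```text
0 -133 [0.049, -0.035]
1 -118 [0.057, -0.021]
2 -103 [0.06, -0.006]
3 -88 [0.06, 0.01]
4 -73 [0.055, 0.025]
5 -58 [0.047, 0.039]
6 -43 [0.035, 0.049]
7 -28 [0.021, 0.057]
8 -13 [0.006, 0.06]
9 2 [-0.01, 0.06]
10 17 [-0.025, 0.055]
11 32 [-0.039, 0.047]
12 47 [-0.049, 0.035]
13 62 [-0.057, 0.021]
14 77 [-0.06, 0.006]
15 92 [-0.06, -0.01]
16 107 [-0.055, -0.025]
17 122 [-0.047, -0.039]
18 137 [-0.035, -0.049]
19 152 [-0.021, -0.057]
20 167 [-0.006, -0.06]
21 182 [0.01, -0.06]
22 197 [0.025, -0.055]
23 212 [0.039, -0.047]
```

Call:
{"op": "carry_out", "data": {
  "targets": [
    [0,0,0.01,0,0,0],
    [0.024,-0.018,0,0,0,0],
    [0.025,-0.017,0,0,0,0],
    [0.057,-0.021,0,0,0,0],
    [0.06,-0.006,0,0,0,0],
    [0.06,0.01,0,0,0,0],
    [0.055,0.025,0,0,0,0],
    [0.047,0.039,0,0,0,0]
  ]
}}

```text
time: 4.0
tcp_pos: [0.6215, -0.0581, 0.2336]
eef_rot: [[-0.905, 0.426, -0.008], [0.426, 0.905, -0.006], [0.005, -0.009, -1.0]]
wrist_force: [-6.5, -5.4, -1.7]
opening: 0.268
grip_force: 42.3
```

Call:
{"op": "carry_out", "data": {
  "targets": [
    [0.035,0.049,0,0,0,0],
    [0.021,0.057,0,0,0,0],
    [0.006,0.06,0,0,0,0],
    [-0.01,0.06,0,0,0,0],
    [-0.025,0.055,0,0,0,0],
    [-0.039,0.047,0,0,0,0],
    [-0.049,0.035,0,0,0,0],
    [-0.057,0.021,0,0,0,0],
    [-0.06,0.006,0,0,0,0],
    [-0.06,-0.01,0,0,0,0],
    [-0.055,-0.025,0,0,0,0],
    [-0.047,-0.039,0,0,0,0]
  ]
}}

```text
time: 5.0
tcp_pos: [0.5218, 0.0403, 0.2339]
eef_rot: [[-0.907, 0.422, 0.001], [0.422, 0.907, 0.001], [-0.001, 0.001, -1.0]]
wrist_force: [11.6, 0.4, -13.4]
opening: 0.266
grip_force: 41.2
```

Call:
{"op": "carry_out", "data": {
  "targets": [
    [-0.033,-0.051,-0.003,0,0,0],
    [-0.021,-0.057,-0.003,0,0,0],
    [-0.006,-0.06,0,0,0,0],
    [0.01,-0.06,0,0,0,0],
    [0.025,-0.055,0,0,0,0],
    [0.039,-0.047,0,0,0,0],
    [0.049,-0.035,0,0,0,0],
    [0.057,-0.021,0,0,0,0],
    [0.06,-0.006,0,0,0,0],
    [0.06,0.01,0,0,0,0],
    [0.055,0.025,0,0,0,0],
    [0.047,0.039,0,0,0,0]
  ]
}}

```text
time: 6.0
tcp_pos: [0.6223, -0.0577, 0.2333]
eef_rot: [[-0.905, 0.425, -0.006], [0.425, 0.905, -0.004], [0.004, -0.006, -1.0]]
wrist_force: [-9.5, -3.0, 6.0]
opening: 0.263
grip_force: 42.9
```

Run:
```python
from h import *
import cv2
im=vision.read_camera("side"); q=im[125:225,205:305]
cv2.imwrite("pics/z3.png",cv2.resize(q,(500,500),interpolation=3))
for z in (.202,.232,.25,.266): print(z,pix("side",(.573,-.0085,z)))
```

```text
0.202 [253.91510556 170.00609243]
0.232 [253.92548998 160.56033566]
0.25 [253.93194062 154.69277377]
0.266 [253.93781964 149.34516724]
```

View pics/z3.png

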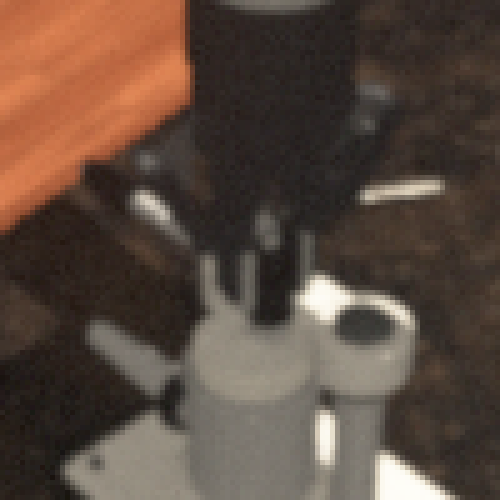

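The knob is still gripped at about crop (270,280), and the drag is still about 8.7 N tangential at 1.25 turns. From here I'll go in smaller steps.

Call:
{"op": "carry_out", "data": {
  "targets": [
    [0.033,0.05,0,0,0,0],
    [0.021,0.057,0,0,0,0],
    [0.006,0.06,0,0,0,0],
    [-0.01,0.06,0,0,0,0],
    [-0.025,0.055,0,0,0,0],
    [-0.039,0.047,0,0,0,0]
  ]
}}

```text
time: 6.55
tcp_pos: [0.6238, 0.0416, 0.2337]
eef_rot: [[-0.905, 0.424, 0.007], [0.424, 0.905, -0.004], [-0.008, -0.001, -1.0]]
wrist_force: [9.7, -2.8, -3.5]
opening: 0.262
grip_force: 42.0
```

Call:
{"op": "carry_out", "data": {
  "targets": [
    [-0.049,0.035,0,0,0,0],
    [-0.057,0.021,0,0,0,0],
    [-0.06,0.006,0,0,0,0],
    [-0.06,-0.01,0,0,0,0]
  ]
}}

```text
time: 6.88
tcp_pos: [0.5528, 0.0598, 0.2333]
eef_rot: [[-0.907, 0.421, 0.002], [0.421, 0.907, 0.001], [-0.001, 0.002, -1.0]]
wrist_force: [1.3, -0.2, 1.5]
opening: 0.263
grip_force: 42.4
```

Call:
{"op": "carry_out", "data": {
  "targets": [
    [-0.055,-0.025,0,0,0,0],
    [-0.047,-0.039,0,0,0,0]
  ]
}}

```text
time: 7.05
tcp_pos: [0.5208, 0.0393, 0.2334]
eef_rot: [[-0.907, 0.422, 0.0], [0.422, 0.907, -0.001], [-0.001, -0.001, -1.0]]
wrist_force: [4.2, -2.7, -2.3]
opening: 0.267
grip_force: 42.1
```

Call:
{"op": "carry_out", "data": {
  "targets": [
    [0,0,0,0,0,0],
    [0,0,0,0,0,0],
    [0,0,0,0,0,0],
    [0,0,0,0,0,0],
    [0,0,0,0,0,0]
  ],
  "claw": 0.55
}}

```text
time: 7.47
tcp_pos: [0.5221, 0.0395, 0.2333]
eef_rot: [[-0.906, 0.423, -0.0], [0.423, 0.906, -0.0], [0.0, -0.0, -1.0]]
wrist_force: [-0.1, -0.2, -0.3]
opening: 0.549
grip_force: 0.0
```

Call:
{"op": "carry_out", "data": {
  "targets": [
    [0,0,0.05,0,0,0],
    [0,0,0.08,0,0,0],
    [0,0,0.08,0,0,0],
    [0,0,0.08,0,0,0],
    [0,0,0.04,0,0,0],
    [-0.06,-0.05,0,0,0,0],
    [-0.07,-0.06,0,0,0,0],
    [-0.07,-0.06,0,0,0,0],
    [-0.06,-0.06,0,0,0,0],
    [0,0,0,0,0,0]
  ]
}}

```text
time: 8.3
tcp_pos: [0.4412, -0.0312, 0.3326]
eef_rot: [[-0.905, 0.425, -0.002], [0.425, 0.905, -0.001], [0.001, -0.002, -1.0]]
wrist_force: [0.3, 0.5, -0.5]
opening: 0.555
grip_force: 0.0
```

Call:
{"op": "carry_out", "data": {
  "targets": [
    [0,0,0,0,0,0],
    [0,0,0,0,0,0],
    [0,0,0,0,0,0],
    [0,0,0,0,0,0]
  ],
  "claw": 0
}}

```text
time: 8.63
tcp_pos: [0.4442, -0.0291, 0.3323]
eef_rot: [[-0.907, 0.422, -0.0], [0.422, 0.907, 0.0], [0.0, 0.0, -1.0]]
wrist_force: [0.1, -0.7, -0.0]
opening: 0.004
grip_force: 0.0
```

Run:
```python
from h import *
import cv2
q=vision.read_camera("side")[105:225,185:315];t=vision.read_camera("top")[135:240,205:315]
cv2.imwrite("pics/z4.png",np.hstack([cv2.resize(t,(400,382),interpolation=3),cv2.resize(q,(414,382),interpolation=3)[:,:400]]))
```

```text
(no output)
```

View pics/z4.png

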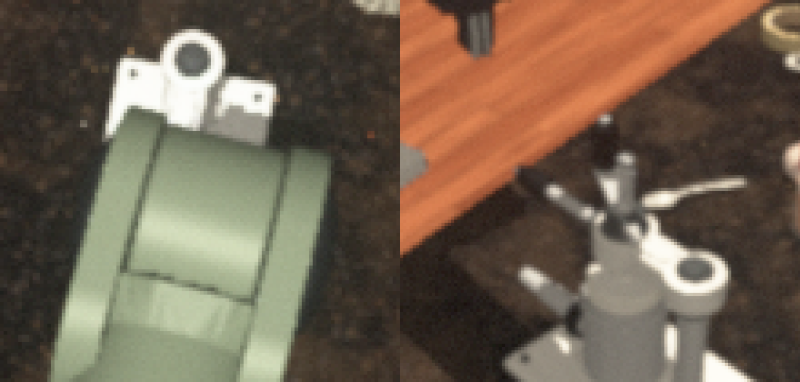

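The crank's knob now points left (side crop (606,140)), the rod top is at about 0.25 m (piston about 0.042 or more), and the grip at crop (550,190) is clear. I'll lower the shut fingers to the right of the grip.

Call:
{"op": "carry_out", "data": {
  "targets": [
    [0,-0.01,-0.06,0,0,0],
    [0,0,-0.1,0,0,0],
    [0,0,-0.1,0,0,0],
    [0,0,-0.1,0,0,0],
    [0,0,-0.08,0,0,0],
    [0,0,-0.05,0,0,0],
    [0,0,-0.035,0,0,0],
    [0,0,0,0,0,0]
  ]
}}

```text
time: 9.4
tcp_pos: [0.4421, -0.0319, 0.1727]
eef_rot: [[-0.906, 0.422, -0.004], [0.422, 0.906, 0.001], [0.004, -0.001, -1.0]]
wrist_force: [-0.9, -0.9, -0.1]
opening: -0.002
grip_force: 0.0
```

Run:
```python
import numpy as np
col=np.array([.653,-.022]); p=[]
for th in np.radians(170-5*np.arange(-1,15.01)):
    u=np.array([np.cos(th),np.sin(th)]); t=np.array([u[1],-u[0]]); p.append(col+.205*u-.026*t)
p=np.array(p); d=np.diff(np.round(p/.3,3),axis=0)
print(np.round(p[[0,1,-2,-1]],4).tolist())
for i,r in enumerate(d): print(170-5*i,np.round(r,3).tolist())
```

```text
[[0.4465, -0.03], [0.4466, -0.012], [0.5918, 0.1754], [0.6092, 0.18]]
170 [0.001, 0.06]
165 [0.005, 0.06]
160 [0.011, 0.059]
155 [0.016, 0.058]
150 [0.021, 0.056]
145 [0.025, 0.055]
140 [0.03, 0.052]
135 [0.035, 0.049]
130 [0.039, 0.045]
125 [0.043, 0.043]
120 [0.046, 0.038]
115 [0.049, 0.034]
110 [0.053, 0.03]
105 [0.054, 0.025]
100 [0.057, 0.021]
95 [0.058, 0.015]
```

Call:
{"op": "carry_out", "data": {
  "targets": [
    [0.005,0.03,0,0,0,0],
    [0.005,0.03,0,0,0,0],
    [0.005,0.06,0,0,0,-0.01],
    [0.011,0.059,0,0,0,-0.013],
    [0.016,0.058,0,0,0,-0.013]
  ]
}}

```text
time: 9.82
tcp_pos: [0.4565, 0.0389, 0.176]
eef_rot: [[-0.785, 0.619, 0.001], [0.619, 0.785, -0.003], [-0.003, -0.002, -1.0]]
wrist_force: [0.2, -4.6, -1.1]
opening: 0.005
grip_force: 2.0
```

Call:
{"op": "carry_out", "data": {
  "targets": [
    [0.021,0.056,0,0,0,-0.013],
    [0.025,0.055,0,0,0,-0.013],
    [0.03,0.052,0,0,0,-0.013],
    [0.035,0.049,0,0,0,-0.013],
    [0.039,0.045,0,0,0,-0.013],
    [0.043,0.043,0,0,0,-0.013],
    [0.046,0.038,0,0,0,-0.013],
    [0.049,0.034,0,0,0,-0.013]
  ]
}}

```text
time: 10.48
tcp_pos: [0.5417, 0.152, 0.1758]
eef_rot: [[-0.249, 0.968, -0.002], [0.968, 0.249, -0.0], [0.0, -0.002, -1.0]]
wrist_force: [-4.4, -1.6, 1.6]
opening: -0.003
grip_force: 2.1
```

Call:
{"op": "carry_out", "data": {
  "targets": [
    [0.053,0.03,0,0,0,-0.013],
    [0.054,0.025,0,0,0,-0.01],
    [0.03,0.011,0,0,0,0],
    [0.02,0.006,0,0,0,0],
    [0,0,0,0,0,0]
  ]
}}

```text
time: 10.9
tcp_pos: [0.5904, 0.1733, 0.1756]
eef_rot: [[-0.111, 0.994, 0.001], [0.994, 0.111, 0.001], [0.001, 0.001, -1.0]]
wrist_force: [-0.4, 0.6, 0.9]
opening: 0.001
grip_force: 0.0
```

Call:
{"op": "carry_out", "data": {
  "targets": [
    [0.017,0.004,0,0,0,0],
    [0.01,0.002,0,0,0,0],
    [0,0,0,0,0,0]
  ]
}}

```text
time: 11.15
tcp_pos: [0.5976, 0.174, 0.1752]
eef_rot: [[-0.11, 0.994, -0.0], [0.994, 0.11, 0.001], [0.001, -0.0, -1.0]]
wrist_force: [-3.0, 1.3, 0.6]
opening: -0.0
grip_force: 1.2
```

Call:
{"op": "carry_out", "data": {
  "targets": [
    [0.01,0.002,0,0,0,0],
    [0.01,0.002,0,0,0,0],
    [0,0,0,0,0,0],
    [0,0,0,0,0,0]
  ]
}}

```text
time: 11.48
tcp_pos: [0.6011, 0.1745, 0.1748]
eef_rot: [[-0.11, 0.994, -0.005], [0.994, 0.11, -0.0], [0.0, -0.005, -1.0]]
wrist_force: [-10.3, 0.3, 5.8]
opening: -0.001
grip_force: 5.2
```

Call:
{"op": "carry_out", "data": {
  "targets": [
    [0.01,0.001,0,0,0,0],
    [0,0,0,0,0,0],
    [0,0,0,0,0,0]
  ]
}}

```text
time: 11.73
tcp_pos: [0.6013, 0.1745, 0.1747]
eef_rot: [[-0.11, 0.994, -0.01], [0.994, 0.11, -0.001], [0.0, -0.01, -1.0]]
wrist_force: [-18.5, -0.7, 11.5]
opening: 0.001
grip_force: 9.3
```

It is against the stop: 18 N and no further motion. I'll back off, lift clear and look.

Call:
{"op": "carry_out", "data": {
  "targets": [
    [-0.03,-0.005,0,0,0,0],
    [-0.06,-0.01,0,0,0,0],
    [-0.06,-0.01,0,0,0,0],
    [-0.05,-0.01,0.05,0,0,0],
    [-0.05,0,0.1,0,0,0],
    [-0.05,0.05,0.1,0,0,0],
    [-0.08,0.08,0.1,0,0,0],
    [-0.1,0.1,0.1,0,0,0],
    [-0.1,0.1,0,0,0,0],
    [-0.1,0.1,0,0,0,0],
    [-0.05,0.05,0,0,0,0],
    [0,0,0,0,0,0]
  ]
}}

```text
time: 12.73
tcp_pos: [0.3948, 0.3018, 0.3026]
eef_rot: [[-0.114, 0.993, 0.002], [0.993, 0.114, 0.001], [0.001, 0.002, -1.0]]
wrist_force: [0.4, -0.5, -0.2]
opening: 0.001
grip_force: 0.0
```

Run:
```python
from h import *
import cv2
t=vision.read_camera("top"); q=vision.read_camera("side")
cv2.imwrite("pics/z5.png",np.hstack([cv2.resize(t[120:250,140:360],(440,260),interpolation=3),cv2.resize(q[110:330,130:350],(260,260),interpolation=3)]))
print("expected grip px at 1.25:",pix("top",(.653-.202*.146,-.022+.202*.989,.171)))
```

```text
expected grip px at 1.25: [191.857072   160.70585675]
```

View pics/z5.png

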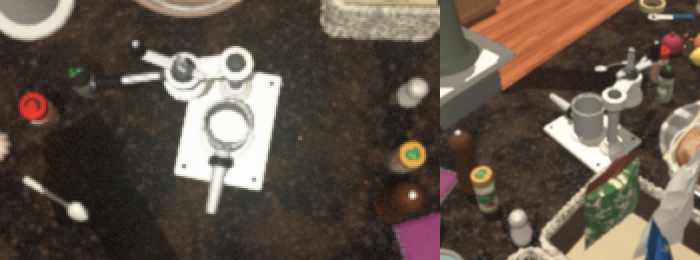

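The tube is open, and the head's grip is at about px (190,161) against an expected (192,161) at the stop. The jars are standing at their old pixels.

```bash
python3 -c "
from station import finish_job
print(finish_job())"
```

```text
the job is handed in; nothing more can be done
None
```

The job is handed in: I wound the crank about 1.75 turns and stopped within a quarter turn of the drag dropping, swung the head left to its stop, and let go, with the jars still standing where they were.

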